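Third hand at the microscope bench: hold a lamp-lens mount against a sprung stop

TASK

On the fastening jig, first press the round pop-up dog down flush with the bed; then fetch the black lamp-lens mount, lay it flat and square on the bed in front of the sprung stop, centred on it, and push it end-on against the stop until the stop has backed up about half its travel (about 11 N; never push it to its end). Finish while still holding it there with that steady push, so that a colleague can put the screws in; do not let go, and leave everything else on the bench where it is.

Things in the scene. Friction and masses are not known exactly. Their poses are not given: they have to be found in the camera images.
- jig: Fixed fastening jig: aluminium bed, x -120 to +160 mm, y -55 to +55 mm, upper surface at z = 14 mm. Origin on the bench surface. Its +x axis points from the open end to the sprung stop: the push goes along +x. Behind the stop a grey spring housing fills x = 113 to 155 mm, 84 mm wide, top at z = 60 mm. The dog is at x = 20, y = 0. It stands left of centre, turned up to 60 degrees to the left.
- dog_top (a point): Centre of the top of the pop-up dog, a round steel cap 30 mm in diameter standing 14 mm proud of the bed (when its joint is 0), where the mount must later lie.
- dog (a joint): How far the dog has been pressed down, m: 0 up, 0.0135 fully down (then only 0.5 mm proud, flush). It starts between 0 and 0.003. It yields to about 3 N and stays where it is pushed (no spring).
- stop_face (a point): Centre of the face of the sprung stop, a steel plate 70 mm wide, 10 mm thick, from 2 to 42 mm above the bed; the face looks to the jig's -x. Unpressed it is at jig x = 55, y = 0, z = 36 mm. A flat pointer on top (to 51 mm above the bed) moves over three lines on the housing; its tip is at the middle line at half travel.
- stop (a joint): How far the stop has been pushed back along the jig's +x, m: 0 unpressed, 0.030 at its end. The spring gives 2 N at 0 and 600 N/m more: 11 N at 0.015 (half travel).
- mount_center (a point): Centre, 29 mm above the underside, of the loose black lamp-lens mount (0.22 to 0.45 kg, upright on the bench): block 40 x 40 mm, 48 mm high, with a 34 mm wide, 28 mm high lug on two sides (64 mm long along its x), steel lens ring 34 mm across on top, 58 mm high in all. A lug's end face (either one, 32 mm from centre) goes against the stop. y: across the flat 40 mm wide sides, to be gripped.
- mount: The same mount; its origin is at the centre of its underside.
- barrel_mid (a point): Not to be moved: a plain round black lens barrel, 40 mm in diameter, 58 mm high, without lugs; centre. It and the mount may be in either of two places.
- dropper_a_center (a point): Bystander: dropper bottle, 42 mm in diameter, 98 mm high; centre.
- dropper_b_center (a point): Bystander: a second dropper bottle, same size; centre.
- slidebox_mid (a point): Bystander: grey slide box 85 x 55 x 32 mm; centre.
- dish_mid (a point): Bystander: clear dish, 90 mm in diameter, 15 mm high; centre.
- driver_grip (a point): Bystander: screwdriver about 160 mm long, lying; middle of its handle.
- washbottle_mid (a point): Bystander: white bottle, 64 mm in diameter, 150 mm high; centre.

How it is judged:
By the outcome, as a careful person would: the job done as asked, in the order asked, and still so for the second after the job is handed in, while the arm keeps its last pose, push and grip.
It also fails if it takes over 58 s, if anything falls off the work surface, if the arm or the gripper's body presses on something with over 40 N, if the wrist force passes 120 N, or if a joint passes its speed limit or range.

ROBOT

A 7-joint arm with a two-finger parallel gripper is mounted at the origin on the work surface. World frame = base frame: x ahead of the robot, y to its left, z up, the work surface at z = 0. Lengths are in m, angles in rad, forces in N, time in s.
With the tool pointing down it reaches from about 0.4 to 0.85 m from the base axis. Payload 6.9 kg.
Tool frame: the origin (TCP) lies midway between the tips of the shut fingers; the grasp point (between the pads) lies behind it (ctrl.pinch_z is the z of the grasp point in the tool frame, in m); z points along the fingers, y is the direction in which the jaws open and shut (so a half turn about z gives the same grasp; the last joint's range is limited). The gripper opens to 85 mm and grips with 20 to 120 N. Pads are 22 mm wide; open, the fingers measure 114 mm over their backs; the gripper's body (76 mm by 85 mm) begins 54 mm behind the grasp point. The pads swing forward as they close: fully open they stand 13 mm farther back than shut.
Start: joints at [-1.228, 0.507, -0.238, 1.5, 0.126, 1.149, -0.155], TCP at [0.147, 0.607, 0.231] pointing down, gripper open.
Joint ranges: [-3.08, 3.08], [-0.24, 2.05], [-1.43, 1.35], [0, 2.5], [-1.52, 4.66], [0.17, 1.96], [-2.89, 2.89]. Speed limits (rad/s): [2.39, 2.39, 3.14, 3.14, 3.14, 3.14, 3.14].

INTERFACE

Orientations are given as a unit quaternion [w, x, y, z].
In Python, from station import ctrl, get_state, vision, ticket, models gives the robot as it stands. Calls block until the motion is done:
- ctrl.movep(position, orientation): joint-space move of the TCP to a pose.
- ctrl.movel(position, frame=None, max_speed=0.15): straight line of the TCP; frame=None keeps the orientation; max_speed is the mean speed in m/s.
- ctrl.set_joints(angles): joint-space move.
- ctrl.ungrasp() and ctrl.close_gripper(force=None): open the fingers fully, or close them until they stop; force is the grip in N (None keeps the last).
- ctrl.pause(seconds).
- ctrl.ik(position, orientation): joint angles nearest the present ones, or None.
- get_state(): the state.
- vision.grab_frame(name): name is "scene" or "top" or "wrist"; returns (picture, depth): 480x640x3 uint8, blue, green, red; 480x640 float32, m along the optical axis (not along the pixel's ray), 0 where there is no reading.
- vision.camera_info(name): a dict with "mtx" (3x3 intrinsics, pixels), "R" (3x3) and "t" (3): a world point X has camera coordinates R X + t; the wrist camera has in their place "hand_eye" (4x4, takes a point from camera to tool coordinates, whose origin is the TCP and whose axes are the flange's). Camera axes: x right, y down, z forward; pixel columns grow to the right and rows downward; lengths in m; the calibration is good to about 2 mm. The wrist camera is an equidistant fisheye: a pixel r from the principal point sees the ray r / f radians off the axis. A picture is of the moment at which its call begins: read the wrist's pose just before it. camera_info takes no time and is no camera call.
A pose or a line that the arm cannot do raises ctrl.Unreachable and nothing moves.
- ticket.close_job(): hands the job in, once; it reports no verdict.
Trained networks look in the newest picture that a camera, given by its name, has taken for a name from the list of things; names that differ only in an ending like _2 or _b are one class to them, and where a whole thing is asked for, a point or a joint stands for the part that bears it (a point fixed in the world has none). Each returns a list of dicts, best first, with "p" (0 to 1); they miss things now and then, are a little off and sometimes report something else, mostly with a low value. They report only what shows in the picture. A call takes as long as a camera call.
- models.recognise(camera, target): "point" ([column, row] in pixels, amid what is visible of it).
- models.masks_of(camera, target): "mask" (480x640 bool, what is visible of it) and "point" ([column, row] in pixels, amid what is visible of it).
The state is a dict: "time": time; "qpos": joint angles; "qd": joint speeds; "tau": joint torques, N m; "tcp_pos": TCP position; "eef_rot": TCP orientation; "contact_force": force on the tool from outside, world axes, zero at the start; "wrist_torque": the same for the moment, N m; "width": finger opening in m.
Only numpy, scipy, OpenCV 4.12 (cv2) and the standard library are available. Lean on these libraries where they do the work, as an engineer would, in place of code of your own. Each camera call takes 0.05 s, during which the arm holds its last target.

## Working session

There is one attempt and no reset: what is moved stays moved. The work goes in short steps, each a Python script; the robot and the scene stay as the last script left them, time stands still between calls to the robot, and variables do not carry over. Pictures are saved under pics/ and viewed, and the job is handed in when it is done.

```bash
ls; mkdir -p pics; python3 - <<'E'
from station import ctrl,get_state,vision,models
import cv2,numpy as np
print(get_state()); print(ctrl.pinch_z)
for n in ["scene","top","wrist"]:
    im,d=vision.grab_frame(n); cv2.imwrite(f"pics/{n}0.png",im); np.save(f"pics/{n}0.npy",d)
    print(n,vision.camera_info(n))
E
```

```text
pics
{'time': 0.0, 'qpos': array([-1.22749497,  0.50832718, -0.23754761,  1.50116749,  0.12572803,
        1.14892057, -0.15481534]), 'qd': array([-0.00028182,  0.00155844,  0.00154626,  0.0016185 , -0.00177792,
        0.00052709,  0.00046171]), 'tau': array([ 5.98789466e-04, -6.20587063e+01, -2.18707703e+00, -2.49663466e+01,
        1.25938881e-02,  1.20194518e-02, -1.00764163e-05]), 'tcp_pos': array([0.14717898, 0.60688127, 0.23042515]), 'eef_rot': array([-8.06618648e-05,  1.18602109e-01,  9.92941441e-01, -9.10397188e-04]), 'contact_force': array([-0.05248864,  0.00477723, -0.0479312 ]), 'wrist_torque': array([-0.02208857,  0.02148104, -0.02690487]), 'width': 0.08542511010847616}
-0.0187
scene {'mtx': array([[476.87748671,   0.        , 318.89056651],
       [  0.        , 476.87748671, 244.57319937],
       [  0.        ,   0.        ,   1.        ]]), 'R': array([[-0.88479517,  0.4659632 ,  0.00397586],
       [ 0.37265124,  0.71268063, -0.59432094],
       [-0.2797652 , -0.52437068, -0.80421814]]), 't': array([ 0.55416701, -0.19637014,  1.42260826])}
top {'mtx': array([[534.164
[... 199 characters left out ...]
-03],
       [-9.98665966e-01, -6.47362816e-03, -5.12287028e-02],
       [ 5.12343864e-02, -7.15094933e-04, -9.98686400e-01]]), 't': array([0.00322998, 0.61870545, 1.21923982])}
wrist {'mtx': array([[371.64829954,   0.        , 313.75633697],
       [  0.        , 371.64829954, 239.06435665],
       [  0.        ,   0.        ,   1.        ]]), 'hand_eye': array([[ 8.72112265e-04, -9.48184705e-01, -3.17718437e-01,
         8.07730659e-02],
       [ 9.99999490e-01,  9.88698282e-04, -2.05706565e-04,
        -1.92324927e-04],
       [ 5.09175491e-04, -3.17718096e-01,  9.48185083e-01,
        -1.43605772e-01],
       [ 0.00000000e+00,  0.00000000e+00,  0.00000000e+00,
         1.00000000e+00]])}
```

View pics/scene0.png

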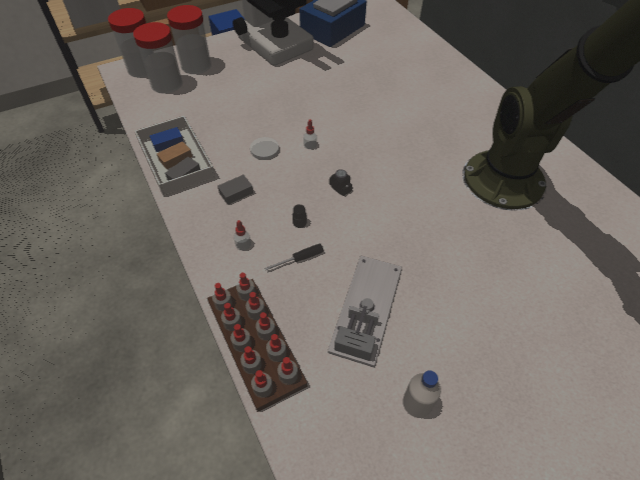

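View pics/top0.png

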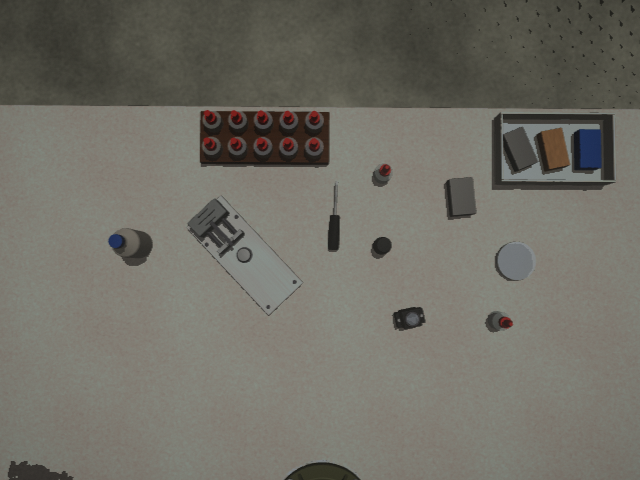

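View pics/wrist0.png

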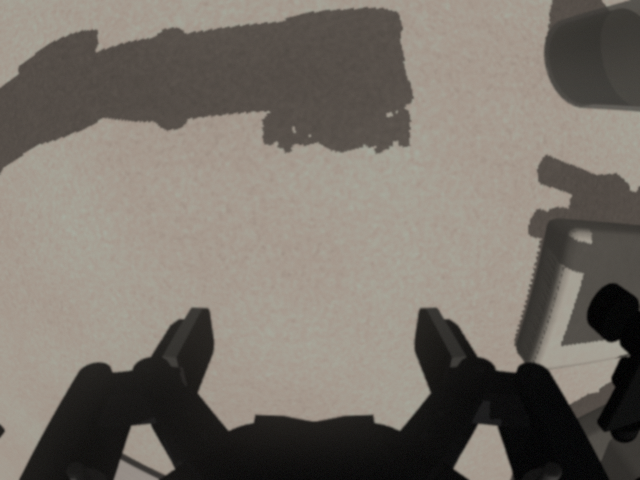

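```bash
cat > h.py <<'E'
from station import ctrl,get_state,vision,models,ticket
import cv2,numpy as np
from scipy.spatial.transform import Rotation as Rn
def cloud(d,ci):
    v,u=np.mgrid[0:480,0:640]; K=ci["mtx"]
    c=np.stack([(u-K[0,2])/K[0,0]*d,(v-K[1,2])/K[1,1]*d,d],-1)
    return (c-ci["t"])@ci["R"]
def proj(X,ci):
    c=np.atleast_2d(X)@ci["R"].T+ci["t"]; K=ci["mtx"]
    return np.c_[c[:,0]/c[:,2]*K[0,0]+K[0,2],c[:,1]/c[:,2]*K[1,1]+K[1,2]]
def ray(uv,ci):
    K=ci["mtx"]; c=np.array([(uv[0]-K[0,2])/K[0,0],(uv[1]-K[1,2])/K[1,1],1.])
    return -ci["R"].T@ci["t"], ci["R"].T@c
def atz(uv,ci,z):
    o,r=ray(uv,ci); return o+r*(z-o[2])/r[2]
def tri(u1,c1,u2,c2):
    o1,r1=ray(u1,c1);o2,r2=ray(u2,c2)
    s=np.linalg.lstsq(np.c_[r1,-r2],o2-o1,rcond=None)[0]
    a=o1+s[0]*r1;b=o2+s[1]*r2
    return (a+b)/2,np.linalg.norm(a-b)
def down(phi): # tool z down, tool x at angle phi, y = z x x
    x=np.array([np.cos(phi),np.sin(phi),0]);z=np.array([0,0,-1.]);y=np.cross(z,x)
    q=Rn.from_matrix(np.c_[x,y,z]).as_quat(); return np.array([q[3],q[0],q[1],q[2]])
E
python3 - <<'E'
from h import *
np.set_printoptions(precision=4,suppress=True)
vision.grab_frame("top");vision.grab_frame("scene")
P={}
for c in ["top","scene"]:
    ci=vision.camera_info(c); d=np.load(f"pics/{c}0.npy"); W=cloud(d,ci); P[c]={}
    for t in ["mount","barrel_mid","jig","dog_top","stop_face","mount_center"]:
        r=models.masks_of(c,t)[:2]
        for k,m in enumerate(r):
            M=m["mask"]&(d>0); w=W[M]
            print(c,t,round(m["p"],2),np.round(m["point"]),M.sum(),"med",np.median(w,0),"zr",np.percentile(w[:,2],[2,98]) if len(w) else "")
            np.save(f"pics/m_{c}_{t}_{k}.npy",m["mask"])
        if r:P[c][t]=r[0]["point"]
for t in P["top"]:
    if t in P["scene"]: print(t,tri(P["top"][t],vision.camera_info("top"),P["scene"][t],vision.camera_info("scene")))
for c in ["top","scene"]:
    im=cv2.imread(f"pics/{c}0.png"); cr=im[160:360,170:450] if c=="top" else im[150:380,260:450]
    cv2.imwrite(f"pics/{c}0z.png",cv2.resize(cr,(780,int(cr.shape[0]*780/cr.shape[1])))[:600])
print(get_state()["time"])
E
```

```text
top mount 0.61 [408. 319.] 558 med [ 0.4522 -0.1915  0.0473] zr [-0.0003  0.0618]
top barrel_mid 0.64 [413. 319.] 539 med [ 0.4523 -0.1928  0.0477] zr [0.0027 0.0618]
top barrel_mid 0.48 [384. 246.] 244 med [ 0.6138 -0.1307  0.057 ] zr [0.0093 0.0635]
top jig 0.94 [242. 255.] 5858 med [0.5929 0.1833 0.0151] zr [0.0087 0.0638]
top dog_top 0.67 [245. 254.] 101 med [0.5906 0.1817 0.027 ] zr [0.0227 0.0313]
top stop_face 0.86 [225. 234.] 499 med [0.6313 0.2218 0.0496] zr [0.014  0.0681]
top mount_center 0.85 [412. 319.] 561 med [ 0.4524 -0.1929  0.0473] zr [0.0004 0.0618]
top mount_center 0.71 [336. 227.] 470 med [ 0.6538 -0.0263  0.022 ] zr [0.0031 0.0287]
scene mount 0.94 [342. 184.] 419 med [ 0.4621 -0.1839  0.0332] zr [0.0013 0.0611]
scene barrel_mid 0.58 [300. 216.] 290 med [ 0.6223 -0.1227  0.0374] zr [0.0005 0.0612]
scene barrel_mid 0.42 [309. 136.] 272 med [ 0.4536 -0.3921  0.0387] zr [0.0039 0.0931]
scene jig 0.72 [366. 312.] 4624 med [0.6106 0.2012 0.0155] zr [0.01   0.0642]
scene jig 0.23 [362. 319.] 593 med [0.6316 0.2188 0.0428] zr [0.0124 0.0673]
scene stop_face 0.65 [360. 318.] 560 med [0.6336 0.2195 0.0438] zr [0.0128 0.0673]
scene stop_face 0.54 [240. 235.] 350 med [ 0.7879 -0.1254  0.0403] zr [0.001 0.096]
scene mount_center 0.95 [338. 182.] 416 med [ 0.462  -0.1837  0.033 ] zr [0.0013 0.0609]
scene mount_center 0.32 [311. 137.] 288 med [ 0.4532 -0.3925  0.0387] zr [0.0004 0.096 ]
mount (array([ 0.4471, -0.1959,  0.0121]), np.float64(0.0010969440326076877))
barrel_mid (array([ 0.4845, -0.268 , -0.1858]), np.float64(0.1240314433141))
jig (array([ 0.5938,  0.1897, -0.0091]), np.float64(0.0056322837662990555))
stop_face (array([0.6366, 0.2211, 0.0504]), np.float64(0.0006673023457765913))
mount_center (array([ 0.4482, -0.2079,  0.0101]), np.float64(0.00664404985435414))
0.85
```

View pics/top0z.png

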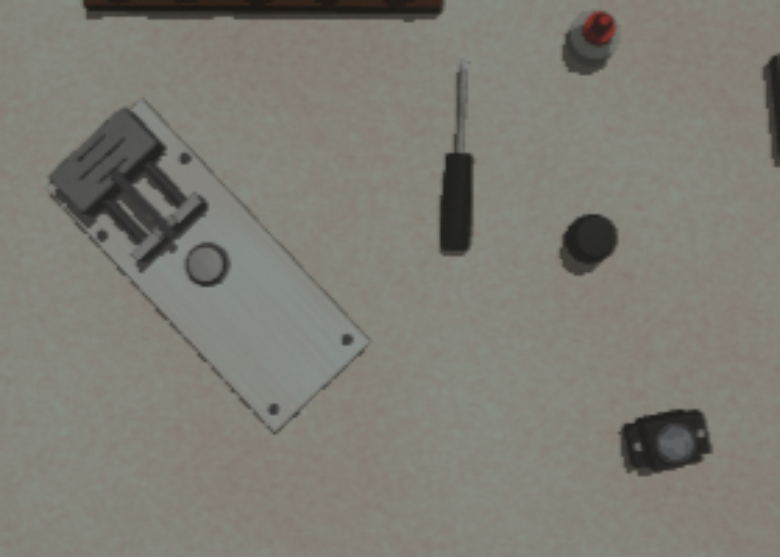

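View pics/scene0z.png

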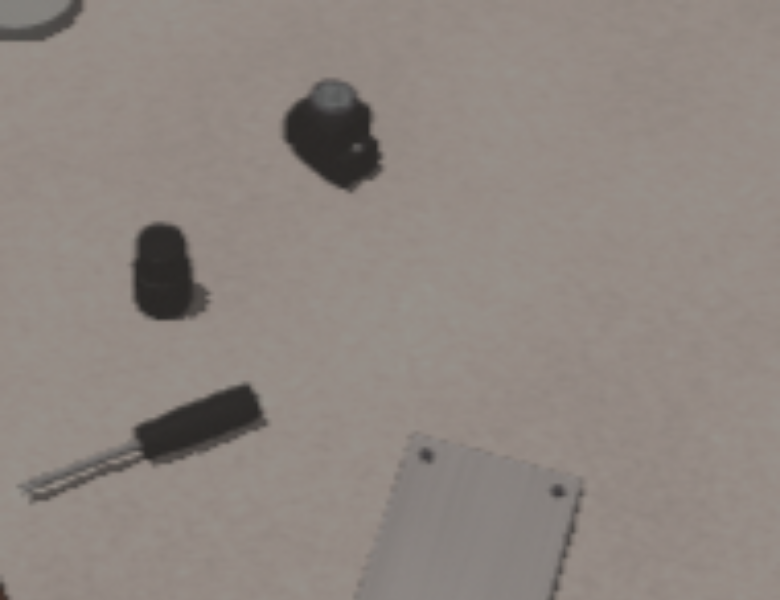

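```bash
python3 - <<'E'
from h import *
np.set_printoptions(precision=4,suppress=True)
for c in ["top","scene"]:
    ci=vision.camera_info(c); d=np.load(f"pics/{c}0.npy"); W=cloud(d,ci)
    # bed
    m=(d>0)&(W[...,2]>.007)&(W[...,2]<.021)&(W[...,0]>.45)&(W[...,0]<.75)&(W[...,1]>.05)&(W[...,1]<.33)
    J=np.load(f"pics/m_{c}_jig_0.npy"); 
    m&=cv2.dilate(J.astype(np.uint8),np.ones((9,9)))>0
    w=W[m]; print(c,"bed z med",np.median(w[:,2]))
    # all jig: z>.007
    w=W[(d>0)&(W[...,2]>.008)&(cv2.dilate(J.astype(np.uint8),np.ones((9,9)))>0)]
    r=cv2.minAreaRect((w[:,:2]*1000).astype(np.float32)); print("rect",r)
    # dog: z .02-.035 bed region away from stop
    D=(d>0)&(W[...,2]>.021)&(W[...,2]<.035)&(np.hypot(W[...,0]-.59,W[...,1]-.182)<.022)
    print("dog",W[D].mean(0),np.median(W[D],0),D.sum())
    # mount
    for nm,(x0,y0) in dict(mount=(.452,-.192),barrel=(.614,-.13)).items():
        M=(d>0)&(W[...,2]>.006)&(W[...,2]<.08)&(np.hypot(W[...,0]-x0,W[...,1]-y0)<.05)
        w=W[M]; print(nm,cv2.minAreaRect((w[:,:2]*1000).astype(np.float32)),"top z",np.percentile(w[:,2],98))
        for lo,hi in [(.02,.034),(.04,.052),(.054,.07)]:
            s=w[(w[:,2]>lo)&(w[:,2]<hi)]
            if len(s)>4: print("  ",lo,hi,len(s),s.mean(0),cv2.minAreaRect((s[:,:2]*1000).astype(np.float32)))
E
```

```text
top bed z med 0.014084994312237299
rect ((593.901123046875, 179.975341796875), (279.1560363769531, 117.57481384277344), 43.774967193603516)
dog [0.5917 0.182  0.0272] [0.5917 0.1817 0.0271] 126
mount ((451.8000793457031, -189.27159118652344), (45.020111083984375, 92.36613464355469), 11.72327709197998) top z 0.061790062246542404
   0.02 0.034 161 [ 0.4512 -0.1926  0.0283] ((452.3064880371094, -197.2261199951172), (37.57594299316406, 64.8877944946289), 14.298853874206543)
   0.04 0.052 142 [ 0.453  -0.1953  0.048 ] ((451.3248596191406, -197.58966064453125), (40.631019592285156, 40.37746047973633), 11.521308898925781)
   0.054 0.07 178 [ 0.4507 -0.1974  0.0589] ((450.0348205566406, -197.29200744628906), (31.155122756958008, 31.906484603881836), 0.6754980683326721)
barrel ((615.822265625, -136.06069946289062), (82.0246353149414, 81.0141372680664), 8.898795127868652) top z 0.0635304207051083
   0.02 0.034 29 [ 0.6112 -0.1253  0.0309] ((611.2527465820312, -131.53427124023438), (37.07956314086914, 29.757694244384766), 47.91151428222656)
   0.04 0.052 12 [ 0.6105 -0.126   0.0457] ((616.32073
[... 871 characters left out ...]
[ 0.4542 -0.1963  0.0582] ((453.4681701660156, -197.18820190429688), (35.72783660888672, 31.275835037231445), 60.30281066894531)
barrel ((619.0535278320312, -131.30313110351562), (39.53519821166992, 38.26093673706055), 76.2696304321289) top z 0.06129647568400538
   0.02 0.034 60 [ 0.6243 -0.1219  0.028 ] ((620.7520141601562, -126.03545379638672), (27.843849182128906, 37.41591262817383), 72.73762512207031)
   0.04 0.052 32 [ 0.6229 -0.1217  0.046 ] ((623.6129150390625, -121.34957122802734), (13.77479076385498, 29.628889083862305), 68.12725067138672)
   0.054 0.07 102 [ 0.6184 -0.1325  0.0581] ((617.798583984375, -133.6208953857422), (35.908966064453125, 29.389257431030273), 63.17578887939453)
```

```bash
python3 - <<'E'
from h import *
np.set_printoptions(precision=3,suppress=True)
o=np.array([.593,.1825]); 
q0=get_state()["qpos"]
print(q0)
for yaw in [43.5,43.5+180,43.5-180]:
    a=np.radians(yaw)
    for z in [.25,.08,.015]: print("dog",yaw,z,ctrl.ik([*o,z],down(a)))
for yaw in [13,193]:
    for z in [.2,.01]: print("mount",yaw+90,z,ctrl.ik([.452,-.197,z],down(np.radians(yaw+90))))
E
```

```text
[-1.228  0.507 -0.238  1.5    0.126  1.149 -0.155]
dog 43.5 0.25 [-0.585  0.51   0.413  1.489 -0.213  1.188 -0.951]
dog 43.5 0.08 [-0.573  0.678  0.393  1.704 -0.333  0.825 -0.842]
dog 43.5 0.015 [-0.55   0.761  0.357  1.753 -0.384  0.698 -0.797]
dog 223.5 0.25 [-0.142  0.493 -0.321  1.482  0.161  1.193  1.843]
dog 223.5 0.08 [-0.111  0.664 -0.374  1.698  0.308  0.838  1.709]
dog 223.5 0.015 [-0.117  0.75  -0.368  1.746  0.383  0.717  1.643]
dog -136.5 0.25 [-0.142  0.493 -0.321  1.482  0.161  1.193  1.843]
dog -136.5 0.08 [-0.111  0.664 -0.374  1.698  0.308  0.838  1.709]
dog -136.5 0.015 [-0.117  0.75  -0.368  1.746  0.383  0.717  1.643]
mount 103 0.2 [-0.255  0.466  0.918  1.896 -0.439  0.996  1.085]
mount 103 0.01 [ 0.18   0.634  0.274  2.099 -0.374  0.454  0.969]
mount 283 0.2 [-0.361  0.565  1.153  1.897 -0.59   1.074 -1.88 ]
mount 283 0.01 [ 0.885  0.741 -0.824  2.09   0.876  0.701  2.839]
```

```bash
python3 - <<'E'
from h import *
np.set_printoptions(precision=4,suppress=True)
a=np.radians(43.5); o=np.array([.593,.1825])
ctrl.close_gripper(force=60)
ctrl.movep([*(o-0.03*np.array([np.cos(a),np.sin(a)])),.22],down(a))
s=get_state(); print(s["time"],s["tcp_pos"],s["eef_rot"],s["contact_force"])
im,d=vision.grab_frame("wrist"); cv2.imwrite("pics/w1.png",im); np.save("pics/w1.npy",d); np.savez("pics/w1s.npz",p=s["tcp_pos"],q=s["eef_rot"])
print(d[240,320])
E
```

```text
3.8167 [0.5708 0.1635 0.2198] [-0.0004  0.9283  0.3719 -0.0001] [-0.0854 -0.2861  0.0634]
0.36879796
```

View pics/w1.png

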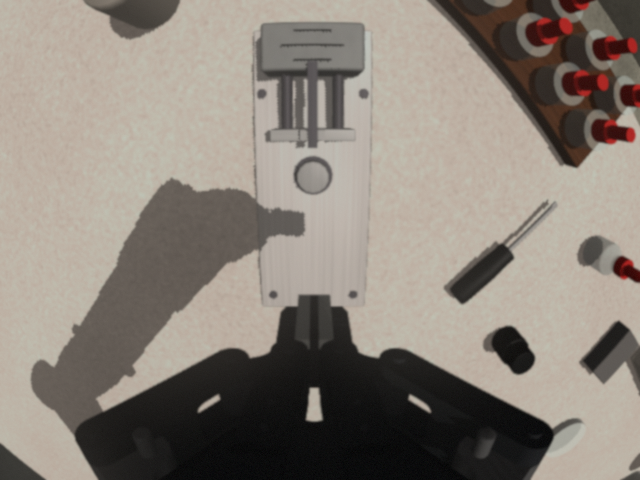

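```bash
cat >> h.py <<'E'
WCI=vision.camera_info("wrist")
def wrays(u,v):
    K=WCI["mtx"]; dx=(np.asarray(u)-K[0,2])/K[0,0]; dy=(np.asarray(v)-K[1,2])/K[1,1]
    r=np.hypot(dx,dy); s=np.where(r>1e-9,np.sin(r)/np.maximum(r,1e-9),1)
    return np.stack([dx*s,dy*s,np.cos(r)],-1)
def wT(p,q):
    T=np.eye(4);T[:3,:3]=Rn.from_quat([q[1],q[2],q[3],q[0]]).as_matrix();T[:3,3]=p
    return T@WCI["hand_eye"]
def wcloud(d,T):
    v,u=np.mgrid[0:480,0:640]; r=wrays(u,v); c=r/r[...,2:]*d[...,None]
    return c@T[:3,:3].T+T[:3,3]
def wproj(X,T):
    c=(np.atleast_2d(X)-T[:3,3])@T[:3,:3]; th=np.arctan2(np.hypot(c[:,0],c[:,1]),c[:,2]); ph=np.arctan2(c[:,1],c[:,0])
    K=WCI["mtx"]; return np.c_[K[0,2]+K[0,0]*th*np.cos(ph),K[1,2]+K[1,1]*th*np.sin(ph)]
def watz(uv,T,z):
    r=T[:3,:3]@wrays(*uv); o=T[:3,3]; return o+r*(z-o[2])/r[2]
E
python3 - <<'E'
from h import *
np.set_printoptions(precision=4,suppress=True)
s=np.load("pics/w1s.npz"); T=wT(s["p"],s["q"]); d=np.load("pics/w1.npy"); W=wcloud(d,T); im=cv2.imread("pics/w1.png")
g=cv2.cvtColor(im,cv2.COLOR_BGR2GRAY)
print("bed z",np.median(W[230:280,310:350,2]),"bench",np.median(W[300:340,200:230,2]))
# dog by circle: depth
vv,uu=np.mgrid[0:480,0:640]
D=(np.hypot(uu-312,vv-176)<24)&(W[...,2]>.021)
print("dog",W[D].mean(0),D.sum(), np.percentile(W[D][:,2],[5,50,95]))
# side edges of the bed: per row, depth step z >.007
L=[];R=[]
for r in range(100,290,3):
    ok=(W[r,:,2]>.008)&(W[r,:,2]<.02)
    ok[:235]=0;ok[390:]=0
    i=np.where(ok)[0]; L.append(W[r,i[0],:2]);R.append(W[r,i[-1],:2])
for E in (L,R):
    E=np.array(E); l=cv2.fitLine(E.astype(np.float32),cv2.DIST_HUBER,0,.001,.001).ravel(); print("edge yaw",np.degrees(np.arctan2(l[1],l[0]))%180,l[2:])
# image edges
Lp=[];Rp=[]
ge=cv2.GaussianBlur(g,(3,3),0).astype(int)
J=(d>0)&(W[...,2]>.008)&(vv<305)&(uu>235)&(uu<390)
pts=W[J][:,:2]; print(cv2.minAreaRect((pts*1000).astype(np.float32)))
# screw holes: dark spots on bed
for c in [(262,94),(364,94),(273,295),(353,295)]:
    x,y=c; sub=g[y-7:y+8,x-7:x+8].astype(float); w=np.clip(np.median(sub)-25-sub,0,None)
    yy,xx=np.mgrid[y-7:y+8,x-7:x+8]; p=((xx*w).sum()/w.sum(),(yy*w).sum()/w.sum()); print("hole",p,watz(p,T,.014))
# stop plate top pts z~.056
S=(vv>120)&(vv<145)&(uu>262)&(uu<360)&(W[...,2]>.05)&(W[...,2]<.062)
p=W[S][:,:2];print("stop",W[S].mean(0),S.sum(),cv2.minAreaRect((p*1000).astype(np.float32)))
print(cv2.resize(im[15:200,240:385],None,fx=3,fy=3).shape)
cv2.imwrite("pics/w1z.png",cv2.resize(im[15:200,240:385],None,fx=3,fy=3))
E
```

```text
bed z 0.015120481085794446 bench 0.0011878295898127833
dog [0.5923 0.1844 0.0304] 834 [0.0263 0.0281 0.0294]
edge yaw 43.968155 [0.5512 0.22  ]
edge yaw 43.774483 [0.6081 0.1242]
((592.1958618164062, 184.38809204101562), (278.2146911621094, 110.99897766113281), 43.71669006347656)
hole (np.float64(261.19754464285717), np.float64(93.37686011904762)) [0.6151 0.2718 0.014 ]
hole (np.float64(363.19506462984725), np.float64(93.28515471993732)) [0.6802 0.2037 0.014 ]
hole (np.float64(272.81302325581396), np.float64(294.27302325581394)) [0.4716 0.1273 0.014 ]
hole (np.float64(352.57943925233644), np.float64(294.0983533600356)) [0.53   0.0665 0.014 ]
stop [0.6209 0.2115 0.0569] 770 ((620.7675170898438, 211.42343139648438), (9.452356338500977, 69.88458251953125), 43.62187957763672)
(555, 435, 3)
```

View pics/w1z.png

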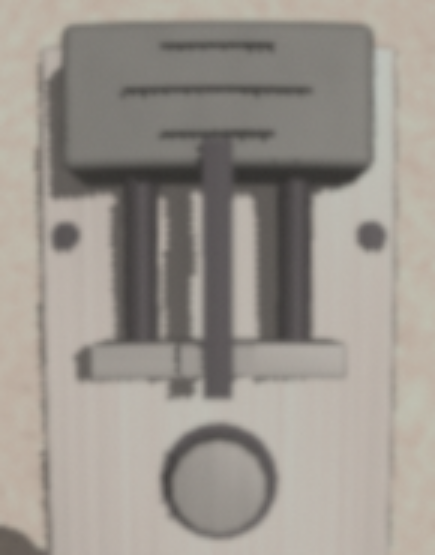

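```bash
python3 - <<'E'
from h import *
np.set_printoptions(precision=4,suppress=True)
a=np.radians(43.75); o=np.array([.5922,.1842])
ctrl.movep([*o,.045],down(a))
print(get_state()["contact_force"],get_state()["tcp_pos"],get_state()["time"])
z=.03; 
while z>.007:
    ctrl.movel([*o,z],max_speed=.03)
    s=get_state(); print(round(z,4),s["tcp_pos"],s["contact_force"],s["time"])
    if s["contact_force"][2]>18: break
    z-= .0035 if z>.0185 else .001
E
```

```text
[0.2504 1.0069 0.5233] [0.593  0.1843 0.046 ] 4.6083
0.03 [0.5922 0.1842 0.0299] [ 0.1375  0.3116 -0.074 ] 5.2583
0.0265 [0.5921 0.1842 0.0263] [-0.4125  0.2131 -0.2432] 5.525
0.023 [0.592  0.1842 0.0227] [ 0.2866 -0.1468  0.4735] 5.7917
0.0195 [0.592  0.1842 0.0192] [-0.1524  0.5142  0.2822] 6.0583
0.016 [0.5921 0.1842 0.0157] [-0.4515 -0.3939 -0.3239] 6.325
0.015 [0.5921 0.1842 0.0149] [ 0.3178 -0.068   0.1216] 6.575
0.014 [0.5922 0.1842 0.0146] [-1.9428 -0.2606  6.6369] 6.825
0.013 [0.5922 0.1842 0.0145] [-4.5273 -1.0913 14.13  ] 7.075
0.012 [0.5923 0.1842 0.0145] [-7.0335 -1.3925 22.1839] 7.325
```

```bash
python3 - <<'E'
from h import *
np.set_printoptions(precision=4,suppress=True)
a=np.radians(43.75); o=np.array([.5922,.1842])
ctrl.movel([*o,.05],max_speed=.15)
ctrl.movep([*(o-0.03*np.array([np.cos(a),np.sin(a)])),.2],down(a))
s=get_state()
im,d=vision.grab_frame("wrist"); cv2.imwrite("pics/w2.png",im); T=wT(s["tcp_pos"],s["eef_rot"]); W=wcloud(d,T)
np.savez("pics/w2s.npz",p=s["tcp_pos"],q=s["eef_rot"])
p=wproj(np.array([[*o,.0145]]),T)[0]; print(p,s["time"])
x,y=p.round().astype(int)
print("dog z",np.median(W[y-6:y+7,x-6:x+7,2]),"bed",np.median(W[y+50:y+60,x-20:x+20,2]))
cv2.imwrite("pics/w2z.png",cv2.resize(im[0:300,200:440],None,fx=2.,fy=2.))
E
```

```text
[313.3354 176.8842] 8.3833
dog z 0.015528093498165474 bed 0.01502431149904418
```

View pics/w2z.png

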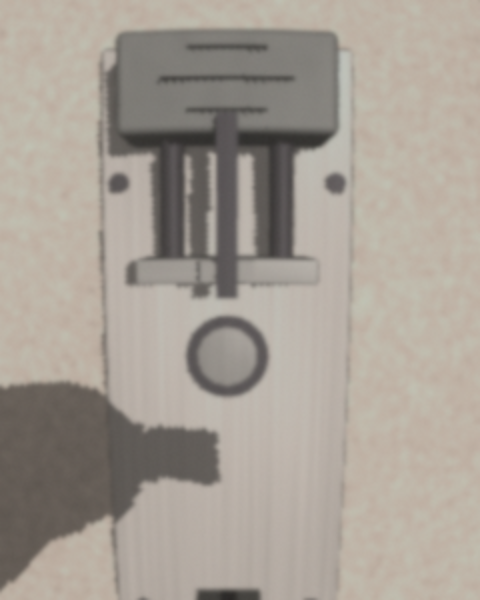

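```bash
python3 - <<'E'
from h import *
np.set_printoptions(precision=4,suppress=True)
a=np.radians(103); u=np.array([np.cos(a),np.sin(a)]); m=np.array([.452,-.197])
ctrl.ungrasp()
ctrl.movep([*(m-.02*u),.2],down(a))
s=get_state()
im,d=vision.grab_frame("wrist"); cv2.imwrite("pics/w3.png",im); np.save("pics/w3.npy",d);np.savez("pics/w3s.npz",p=s["tcp_pos"],q=s["eef_rot"])
T=wT(s["tcp_pos"],s["eef_rot"]); W=wcloud(d,T)
print(s["time"],s["tcp_pos"],s["width"])
near=(d>0)&(np.hypot(W[...,0]-m[0],W[...,1]-m[1])<.055)&(W[...,2]>.006)&(W[...,2]<.075)
w=W[near]; f=lambda q:cv2.minAreaRect((q[:,:2]*1000).astype(np.float32))
print("all",len(w),f(w))
for lo,hi in [(.01,.024),(.025,.034),(.045,.0525),(.055,.07)]:
    q=w[(w[:,2]>lo)&(w[:,2]<hi)]
    if len(q)>5: print(lo,hi,len(q),q.mean(0),f(q))
E
```

```text
10.6917 [ 0.4571 -0.2157  0.2   ] 0.08541665048061488
all 3382 ((450.5939636230469, -195.59893798828125), (39.36817169189453, 63.97859573364258), 12.11630916595459)
0.01 0.024 58 [ 0.4428 -0.1678  0.0174] ((445.2083740234375, -171.2239990234375), (38.70574188232422, 12.596492767333984), 12.457712173461914)
0.025 0.034 883 [ 0.4488 -0.1873  0.029 ] ((450.71087646484375, -195.85922241210938), (38.12813949584961, 62.92304229736328), 13.051424980163574)
0.045 0.0525 903 [ 0.4494 -0.1926  0.0489] ((450.70782470703125, -196.0769500732422), (39.36053466796875, 40.033817291259766), 12.06740665435791)
0.055 0.07 1399 [ 0.4507 -0.1953  0.0593] ((451.06195068359375, -195.76588439941406), (32.238887786865234, 33.75069046020508), 12.151104927062988)
```

View pics/w3.png

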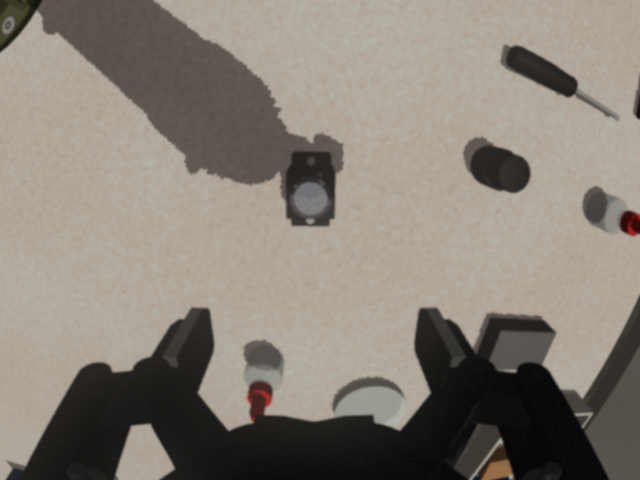

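```bash
python3 - <<'E'
from h import *
np.set_printoptions(precision=4,suppress=True)
a=np.radians(102.2); m=np.array([.4508,-.1958])
ctrl.movep([*m,.1],down(a))
ctrl.movel([*m,.0062],max_speed=.12)
s=get_state(); print(s["time"],s["tcp_pos"],s["contact_force"])
ctrl.close_gripper(force=60)
s=get_state(); print(s["time"],s["tcp_pos"],s["contact_force"],s["width"])
ctrl.movel([*m,.12],max_speed=.12)
s=get_state(); print(s["time"],s["tcp_pos"],s["contact_force"],s["width"])
im,d=vision.grab_frame("wrist"); cv2.imwrite("pics/w4.png",im); np.save("pics/w4.npy",d);np.savez("pics/w4s.npz",p=s["tcp_pos"],q=s["eef_rot"])
E
```

```text
12.1667 [ 0.4514 -0.1962  0.007 ] [-0.1913 -0.1239  0.2918]
12.6583 [ 0.4509 -0.1959  0.0067] [-0.5513  0.5239  6.0575] 0.039104388425909
13.7583 [ 0.4503 -0.1956  0.1194] [ 0.025   0.1265 -2.7422] 0.039111018967422494
```

View pics/w4.png

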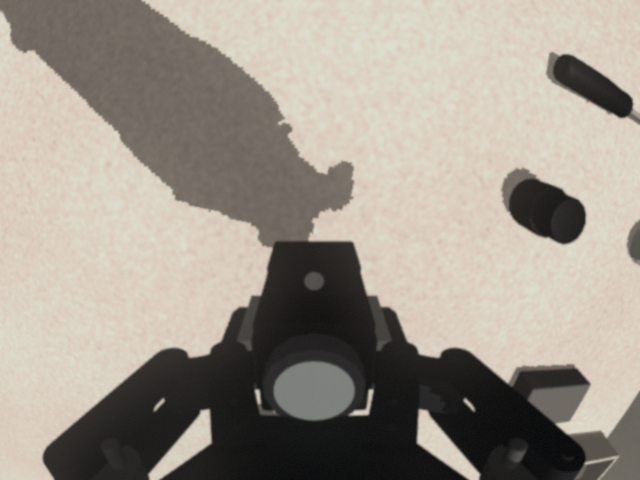

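```bash
python3 - <<'E'
from h import *
np.set_printoptions(precision=4,suppress=True)
a=np.radians(43.75); o=np.array([.5922,.1842]); u=np.array([np.cos(a),np.sin(a)])
p=o-.015*u
ctrl.movep([*p,.1],down(a))
s=get_state(); print(s["time"],s["tcp_pos"],s["eef_rot"],s["contact_force"])
im,d=vision.grab_frame("wrist"); cv2.imwrite("pics/w5.png",im); np.save("pics/w5.npy",d);np.savez("pics/w5s.npz",p=s["tcp_pos"],q=s["eef_rot"])
ctrl.movel([*p,.026],max_speed=.1)
z=.023
while z>.015:
    ctrl.movel([*p,z],max_speed=.03); s=get_state(); print(z,s["tcp_pos"],s["contact_force"],s["time"])
    if s["contact_force"][2]>3: break
    z-=.001
im,d=vision.grab_frame("wrist"); cv2.imwrite("pics/w6.png",im); np.save("pics/w6.npy",d);np.savez("pics/w6s.npz",p=s["tcp_pos"],q=s["eef_rot"])
E
```

```text
15.2667 [0.5814 0.1721 0.0999] [ 0.0005  0.9282  0.3721 -0.0003] [ 0.5468  0.1397 -2.4958]
0.023 [0.5815 0.1739 0.0233] [ 0.363   0.7362 -2.4092] 16.4583
0.022 [0.5813 0.1739 0.0221] [-0.3318 -0.0471 -2.2303] 16.7083
0.020999999999999998 [0.5816 0.1739 0.0213] [-1.0994 -0.3053  1.2267] 16.9583
0.019999999999999997 [0.5816 0.1739 0.0212] [-5.2214 -0.8712 10.1355] 17.2083
```

View pics/w5.png

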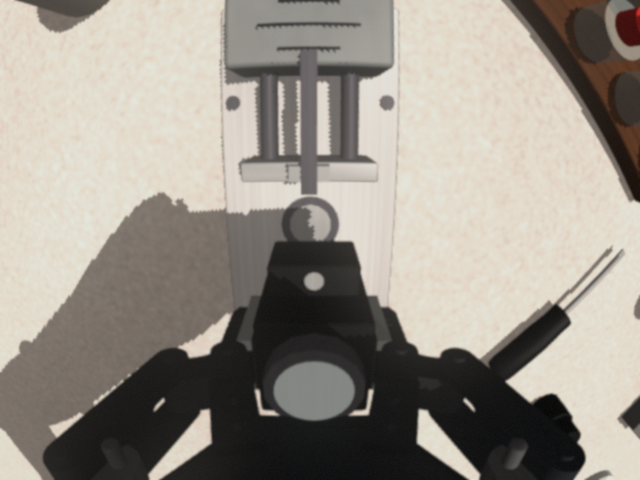

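View pics/w6.png

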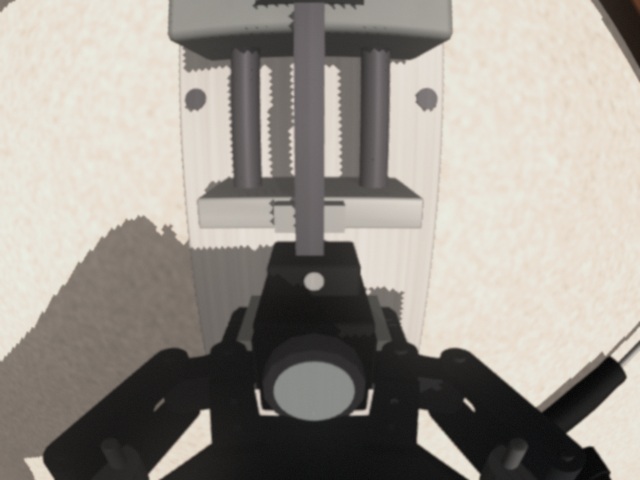

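```bash
python3 - <<'E'
from h import *
np.set_printoptions(precision=2,suppress=True)
s=np.load("pics/w6s.npz"); d=np.load("pics/w6.npy")
v,u=np.mgrid[0:480,0:640]; r=wrays(u,v); c=r/r[...,2:]*d[...,None]; H=WCI["hand_eye"]; X=(c@H[:3,:3].T+H[:3,3])*1000  # tool mm
q=s["q"];R=Rn.from_quat([q[1],q[2],q[3],q[0]]).as_matrix(); print("tool x yaw",np.degrees(np.arctan2(R[1,0],R[0,0])),"tilt",np.degrees(np.arccos(-R[2,2])), R[:,2]*1000)
for name,rows,c0,c1,zlo,zhi in [("plate",range(202,224,4),180,440,-40,40),("bed",range(110,180,10),160,460,-3,12),("lug",range(246,285,4),262,368,-45,-12),("housing",range(5,20,4),160,460,-100,-30)]:
    for rr in rows:
        zz=X[rr,:,2]; k=np.where((zz>zlo)&(zz<zhi)&(u[0]>c0)&(u[0]<c1))[0]
        if len(k)>5: print(name,rr,k[0],k[-1],X[rr,k[0]],X[rr,k[-1]],"mid y",(X[rr,k[0],1]+X[rr,k[-1],1])/2)
E
```

```text
tool x yaw 43.74954006861017 tilt 0.061222570630128925 [    0.72     0.79 -1000.  ]
plate 202 181 439 [ 45.67 -61.28  19.61] [45.73 59.44 19.4 ] mid y -0.9218101749124692
plate 206 181 439 [ 43.72 -61.49  19.65] [43.75 59.72 19.68] mid y -0.8850739830333048
plate 210 181 439 [ 41.65 -61.88  20.18] [41.61 60.19 20.49] mid y -0.8437471805956136
plate 214 181 439 [ 39.82 -61.88  19.66] [39.88 60.07 19.64] mid y -0.9037843855094643
plate 218 181 439 [ 37.57 -62.49  20.74] [37.9  60.29 19.71] mid y -1.1033404762711037
plate 222 181 439 [ 36.04 -62.07  19.11] [35.69 60.79 20.56] mid y -0.639361473744195
bed 110 180 442 [ 87.96 -54.3    6.64] [87.89 54.1   7.48] mid y -0.1013159973458464
bed 120 180 442 [ 83.74 -54.48   6.72] [83.66 54.14  7.18] mid y -0.16716632828528688
bed 130 180 442 [ 79.5  -55.23   8.27] [79.46 53.97  6.18] mid y -0.6315061941235456
bed 140 180 441 [ 75.2  -55.7    8.96] [75.21 54.    6.95] mid y -0.8500663757704316
bed 150 182 441 [ 70.96 -54.48   7.5 ] [70.98 54.25  7.01] mid y -0.11338108894356935
bed 160 182 440 [ 66.79 -54.36   6.47] [66.76 53.87  6.49] mid y -0.
[... 637 characters left out ...]
267 360 [ 29.69 -15.69 -22.06] [ 29.95  17.51 -22.6 ] mid y 0.9078110759866247
lug 274 268 360 [ 27.54 -15.58 -20.75] [ 27.82  17.76 -21.31] mid y 1.0897046811482332
lug 278 268 360 [ 26.43 -15.51 -21.81] [ 26.01  17.9  -20.83] mid y 1.1967220486111163
lug 282 268 360 [ 24.69 -15.62 -21.52] [ 24.54  17.94 -21.15] mid y 1.157055446273442
housing 5 169 451 [118.36 -40.6  -40.24] [118.16  40.28 -39.92] mid y -0.1635100212158882
housing 9 168 451 [118.02 -41.94 -37.59] [117.04  40.43 -39.41] mid y -0.7589739219622054
housing 13 168 451 [116.32 -41.42 -38.76] [116.12  40.81 -38.29] mid y -0.3081140967717424
housing 17 168 451 [115.27 -41.7  -37.97] [114.45  40.31 -39.5 ] mid y -0.6938017159815715
```

```bash
python3 - <<'E'
from h import *
np.set_printoptions(precision=3,suppress=True,linewidth=200)
d=np.load("pics/w6.npy"); im=cv2.imread("pics/w6.png").mean(2)
for r in (215,258,266,278):
    print(r,d[r,[262,266,268,270,272,274,280,300,314,330,350,354,356,358,360,362,364]], im[r,262:276].astype(int),im[r,350:368].astype(int), im[r,192:206].astype(int),im[r,415:430].astype(int))
print(WCI["hand_eye"])
E
```

```text
215 [0.112 0.11  0.113 0.111 0.111 0.104 0.105 0.101 0.102 0.105 0.111 0.111 0.111 0.111 0.111 0.111 0.111] [183 184 182 183 184 183 183 182 180 175 158 149 159 170] [186 186 186 187 186 187 188 188 188 188 188 189 188 188 190 189 190 189] [217 217 218 217 214 202 183 175 179 183 186 186 186 185] [199 199 199 199 199 195 186 185 200 210 211 212 213 213 214]
258 [0.162 0.161 0.161 0.138 0.138 0.139 0.138 0.139 0.138 0.138 0.138 0.139 0.138 0.161 0.162 0.161 0.16 ] [113 111 111 112 110 112 103  86  64  44  41  39  37  39] [ 44  44  45  45  46  48  61 104 161 204 220 221 223 222 222 221 220 219] [108 111 113 115 114 114 115 114 113 111 112 112 113 114] [214 212 211 211 211 212 212 213 213 212 213 215 217 216 214]
266 [0.162 0.162 0.132 0.131 0.132 0.132 0.131 0.133 0.131 0.132 0.132 0.132 0.131 0.132 0.132 0.163 0.162] [111 110 110 107  96  76  55  41  42  42  42  41  40  41] [ 48  49  47  49  49  49  49  51  56  79 135 191 217 222 221 220 219 218] [105 107 110 110 111 111 113 113 113 110 111 111 110 112] [212 211 211 210 211 211 212 212 212 213 215 216 217 214 207]
278 [0.165 0.149 0.133 0.132 0.133 0.133 0.133 0.133 0.132 0.132 0.132 0.132 0.132 0.133 0.134 0.164 0.163] [110 107 104  87  63  42  36  34  34  35  34  34  32  33] [ 51  53  52  52  53  52  55  53  50  48  60 109 169 206 218 219 218 218] [110 105 105 107 109 110 110 110 111 111 111 109 108 109] [211 210 211 211 212 213 213 212 213 215 216 216 212 205 203]
[[ 0.001 -0.948 -0.319  0.082]
 [ 1.     0.001  0.     0.001]
 [ 0.    -0.319  0.948 -0.144]
 [ 0.     0.     0.     1.   ]]
```

```bash
python3 - <<'E'
from h import *
np.set_printoptions(precision=4,suppress=True)
a=np.radians(43.75); o=np.array([.5922,.1842]); u=np.array([np.cos(a),np.sin(a)]); n=np.array([-u[1],u[0]])
b=o+.0012*n
def go(x,z,sp):
    p=b+(x-.020)*u; ctrl.movel([*p,z],max_speed=sp); s=get_state(); f=s["contact_force"]; e=s["tcp_pos"][:2]-o
    print(f"cmd {x*1e3:.1f} act {(e@u+.02)*1e3:.2f} lat {e@n*1e3:.2f} z {s['tcp_pos'][2]*1e3:.2f} F_u {f[:2]@u:.2f} F_n {f[:2]@n:.2f} F_z {f[2]:.2f} w {s['width']*1e3:.1f} t {s['time']:.2f}"); return -f[:2]@u,s
go(.005,.0222,.03)
go(.005,.0210,.03)
x=.016; go(x,.0210,.04)
F0=None
while x<.028:
    x+=.0015; F,s=go(x,.0210,.02)
    if F>2.2: break
im,d=vision.grab_frame("wrist"); cv2.imwrite("pics/w7.png",im); np.save("pics/w7.npy",d)
E
```

```text
cmd 5.0 act 5.02 lat 1.39 z 22.05 F_u 0.40 F_n -0.37 F_z -1.77 w 39.1 t 17.51
cmd 5.0 act 5.04 lat 1.25 z 21.21 F_u -1.78 F_n 1.10 F_z 5.20 w 39.6 t 17.76
cmd 16.0 act 16.05 lat 0.70 z 21.22 F_u -2.38 F_n 1.05 F_z 5.27 w 39.3 t 18.18
cmd 17.5 act 16.63 lat 0.65 z 21.23 F_u -3.66 F_n 0.35 F_z 7.03 w 39.0 t 18.43
```

View pics/w7.png

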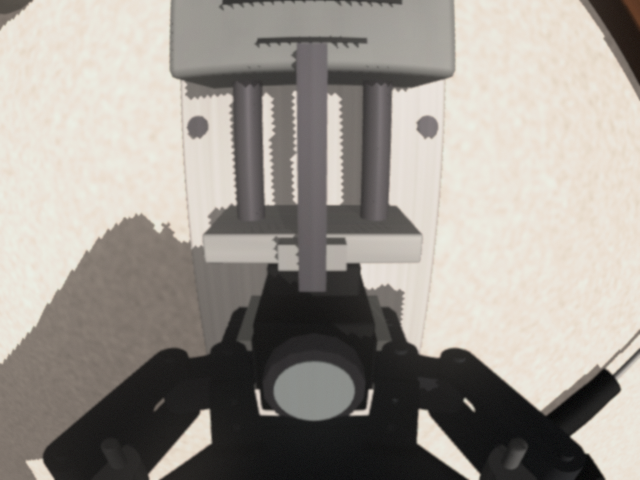

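```bash
python3 - <<'E'
from h import *
np.set_printoptions(precision=1,suppress=True,linewidth=200)
v,u=np.mgrid[0:480,0:640]; r=wrays(u,v); H=WCI["hand_eye"]; print(H[:3,3])
for n in ("w6","w7"):
    d=np.load(f"pics/{n}.npy"); X=((r/r[...,2:]*d[...,None])@H[:3,:3].T+H[:3,3])*1000
    for col in (230,390,314):
        print(n,col,[ (rr,X[rr,col,[0,2]]) for rr in range(150,330,6)])
im=cv2.imread("pics/w7.png"); cv2.imwrite("pics/w7z.png",cv2.resize(im[190:350,190:440],None,fx=3,fy=3))
E
```

```text
[ 0.1  0.  -0.1]
w6 230 [(150, array([70.2,  5.1])), (156, array([67.8,  4.7])), (162, array([65.2,  6. ])), (168, array([62.6,  6.9])), (174, array([60.2,  5.9])), (180, array([59., -2.])), (186, array([ 59.2, -16.4])), (192, array([ 59. , -26.5])), (198, array([  82.3, -143.6])), (204, array([ 57.2, -35.8])), (210, array([ 55.3, -36. ])), (216, array([ 53.2, -34.9])), (222, array([ 51.9, -37.1])), (228, array([ 49.6, -35.9])), (234, array([34.1,  6.4])), (240, array([31.4,  6.3])), (246, array([28.6,  6.4])), (252, array([25.8,  6.3])), (258, array([22.5,  7.5])), (264, array([20.5,  5.4])), (270, array([17.2,  6.5])), (276, array([14.3,  6.3])), (282, array([11.1,  6.6])), (288, array([7.6, 7.6])), (294, array([5.2, 6.2])), (300, array([2.1, 6.1])), (306, array([-1.1,  6.1])), (312, array([-4.3,  6.1])), (318, array([-7.7,  6.2])), (324, array([  7. , -22.7]))]
w6 390 [(150, array([70.1,  5.3])), (156, array([67.6,  6.6])), (162, array([65. ,  6.8])), (168, array([62.6,  6.2])), (174, array([60.1,  6.1])), (180, array([59.3, -3.9])), (186, array([ 59.1, -15.9])), (192, array([ 59.
[... 3484 characters left out ...]
 -45.3])), (192, array([ 62.2, -43.7])), (198, array([ 60.7, -44.5])), (204, array([ 58.9, -43.8])), (210, array([ 57.5, -45. ])), (216, array([ 55.8, -45. ])), (222, array([ 53.9, -44.4])), (228, array([ 52.3, -44.9])), (234, array([ 50.5, -44.8])), (240, array([ 49. , -45.5])), (246, array([ 47.1, -45.1])), (252, array([ 45.4, -45.4])), (258, array([ 43.6, -45.6])), (264, array([ 41.9, -45.9])), (270, array([ 39.7, -45. ])), (276, array([ 37.5, -44.4])), (282, array([ 35.9, -45.1])), (288, array([ 33.6, -44.5])), (294, array([ 19.8, -21.4])), (300, array([ 19.7, -25.8])), (306, array([ 20.1, -31.1])), (312, array([ 20.1, -35.2])), (318, array([ 19.9, -38.8])), (324, array([ 19.3, -41.7]))]
```

View pics/w7z.png

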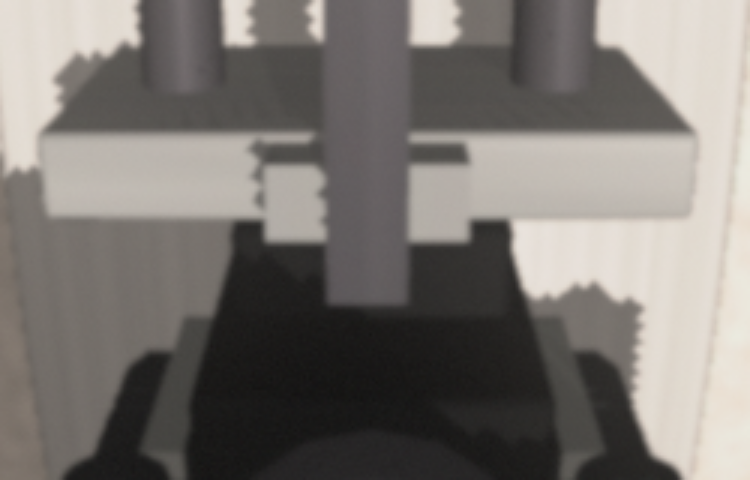

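```bash
cat >> h.py <<'E'
a=np.radians(43.75); o=np.array([.5922,.1842]); u=np.array([np.cos(a),np.sin(a)]); n=np.array([-u[1],u[0]])
def go(x,z,sp,lat=.0012):
    p=o+lat*n+(x-.020)*u; ctrl.movel([*p,z],max_speed=sp); s=get_state(); f=s["contact_force"]; e=s["tcp_pos"][:2]-o
    print(f"cmd {x*1e3:.1f} act {(e@u+.02)*1e3:.2f} lat {e@n*1e3:.2f} z {s['tcp_pos'][2]*1e3:.2f} F_u {f[:2]@u:.2f} F_n {f[:2]@n:.2f} F_z {f[2]:.2f} w {s['width']*1e3:.1f} t {s['time']:.2f}"); return -f[:2]@u,s
E
python3 - <<'E'
from h import *
go(.0165,.0217,.03)
go(.0195,.0214,.03)
x=.0195
while x<.027:
    x+=.0015; F,s=go(x,.0214,.02)
    if F>2.5: break
im,d=vision.grab_frame("wrist"); cv2.imwrite("pics/w8.png",im); np.save("pics/w8.npy",d)
E
```

```text
cmd 16.5 act 16.34 lat 1.32 z 21.30 F_u -0.65 F_n 0.40 F_z -0.73 w 39.4 t 18.73
cmd 19.5 act 19.92 lat 1.21 z 21.30 F_u -0.24 F_n -0.19 F_z -0.26 w 39.1 t 18.98
cmd 21.0 act 21.41 lat 1.33 z 21.28 F_u 0.61 F_n 0.82 F_z -1.67 w 39.3 t 19.23
cmd 22.5 act 22.59 lat 1.26 z 21.28 F_u -0.39 F_n -0.08 F_z -1.73 w 39.5 t 19.48
cmd 24.0 act 23.51 lat 1.27 z 21.28 F_u -3.02 F_n 0.15 F_z 0.31 w 39.6 t 19.73
```

View pics/w8.png

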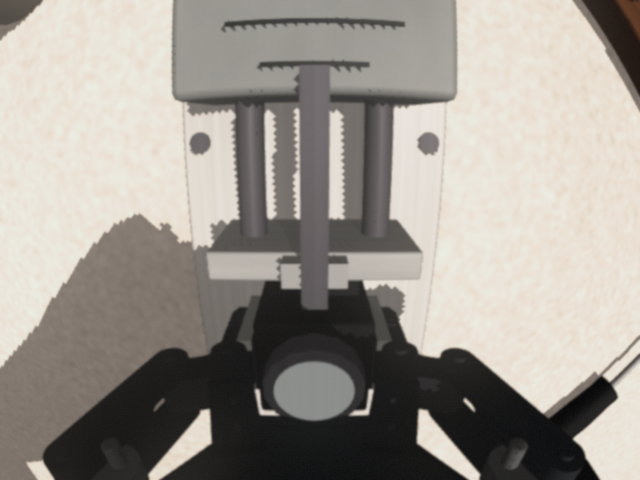

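```bash
python3 - <<'E'
from h import *
x=.024
for k in range(12):
    F,s=go(x:=x+(.003 if k<4 else .001),.0213,.02)
    act=(s["tcp_pos"][:2]-o)@u+.02
    if act>.0365 or F>10.5: break
im,d=vision.grab_frame("wrist"); cv2.imwrite("pics/w9.png",im); np.save("pics/w9.npy",d)
cv2.imwrite("pics/w9z.png",cv2.resize(im[0:330,160:480],None,fx=1.8,fy=1.8))
E
```

```text
cmd 27.0 act 26.39 lat 1.27 z 21.27 F_u -5.09 F_n 0.57 F_z 1.71 w 39.3 t 20.08
cmd 30.0 act 29.11 lat 1.24 z 21.29 F_u -5.20 F_n 0.99 F_z 2.77 w 39.5 t 20.38
cmd 33.0 act 31.52 lat 1.22 z 21.26 F_u -7.88 F_n 1.33 F_z 3.72 w 39.3 t 20.68
cmd 36.0 act 33.92 lat 1.24 z 21.22 F_u -9.06 F_n 1.68 F_z 5.68 w 39.3 t 20.98
cmd 37.0 act 34.48 lat 1.25 z 21.24 F_u -10.36 F_n 1.48 F_z 5.96 w 39.4 t 21.23
cmd 38.0 act 35.18 lat 1.21 z 21.24 F_u -12.04 F_n 0.95 F_z 6.29 w 39.4 t 21.48
```

View pics/w9z.png

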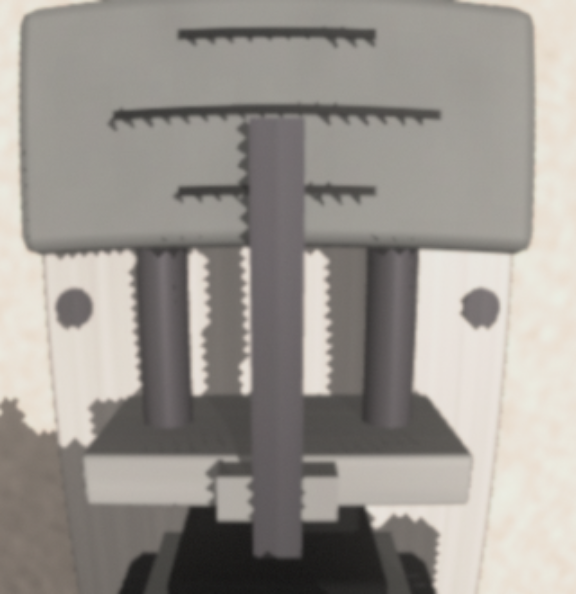

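```bash
python3 - <<'E'
from h import *
x=.039
for k in range(6):
    F,s=go(x,.0215,.02); act=(s["tcp_pos"][:2]-o)@u+.02
    if act>.0373: break
    x+=.001
ctrl.pause(.3); go(x,.0215,.02)
im,d=vision.grab_frame("wrist"); cv2.imwrite("pics/w10.png",im); np.save("pics/w10.npy",d)
cv2.imwrite("pics/w10z.png",cv2.resize(im[0:330,160:480],None,fx=1.8,fy=1.8))
T=wT(s["tcp_pos"],s["eef_rot"])
g=im.mean(2); print(g[30:90:1,290].astype(int)); print(g[30:90,314].astype(int))
for n_ in ("top","scene"):
    i2,_=vision.grab_frame(n_); cv2.imwrite(f"pics/{n_}10.png",i2)
E
```

```text
cmd 39.0 act 36.04 lat 1.22 z 21.25 F_u -11.10 F_n 1.33 F_z 5.18 w 39.4 t 21.78
cmd 40.0 act 36.92 lat 1.24 z 21.26 F_u -12.23 F_n 1.38 F_z 5.57 w 39.5 t 22.03
cmd 41.0 act 37.74 lat 1.22 z 21.21 F_u -11.34 F_n 2.14 F_z 5.75 w 39.4 t 22.28
cmd 41.0 act 37.77 lat 1.23 z 21.22 F_u -12.86 F_n 1.03 F_z 6.15 w 39.3 t 22.83
[130 140 148 153 154 155 154 154 154 154 155 154 153 154 153 153 154 152
 154 154 153 153 154 154 153 154 152 154 154 153 153 153 153 154 153 153
 140 110  80  65  63  71  95 125 145 151 151 152 152 150 148 146 148 149
 151 151 151 151 150 150]
[146 154 154 155 156 155 155 155 155 155 156 155 155 154 155 155 153 154
 154 154 153 154 154 154 153 153 153 153 153 154 153 156 154 153 147 132
 118 114 113 112 112 111 112 112 112 112 112 113 113 111 112 112 112 112
 112 111 111 111 111 110]
```

View pics/w10z.png

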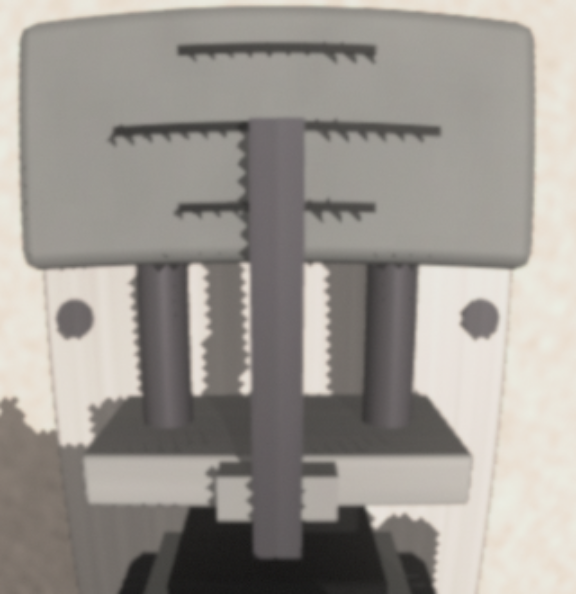

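View pics/scene10.png

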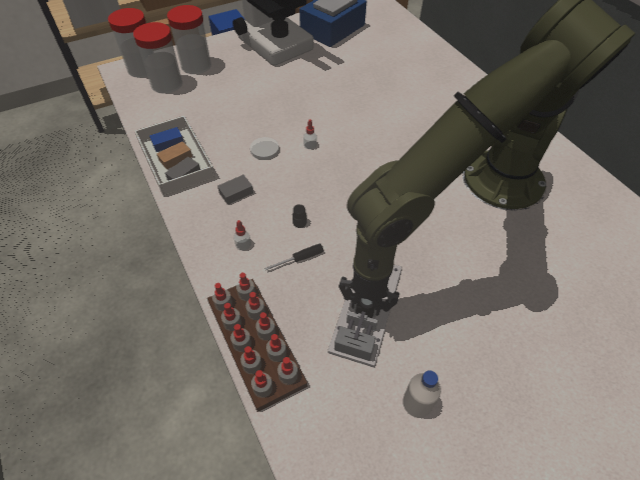

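View pics/top10.png

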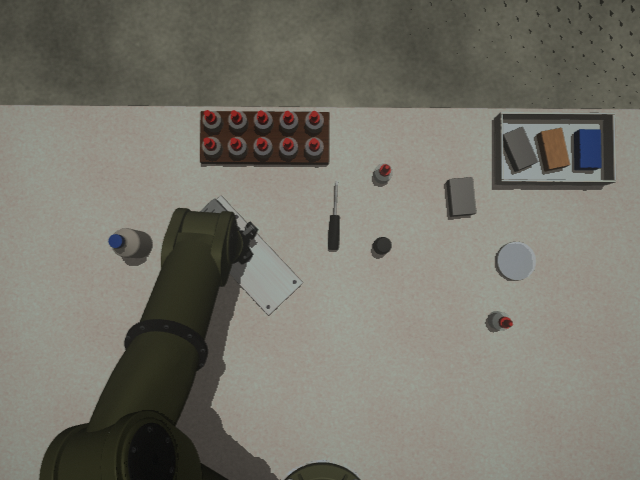

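```bash
python3 - <<'E'
from h import *
ctrl.pause(.5); s=get_state(); f=s["contact_force"]; print(s["time"],((s["tcp_pos"][:2]-o)@u+.02)*1e3,-f[:2]@u,f[2],s["width"])
a=cv2.imread("pics/top0.png").astype(int);b=cv2.imread("pics/top10.png").astype(int); print("diff right part",(np.abs(a-b).max(2)[:270,310:]>40).sum())
ticket.close_job()
E
```

```text
23.4833 37.756843613393045 11.380519367818296 4.568872961062052 0.03937181214587521
diff right part 0
the job is handed in; nothing more can be done
```

The job is handed in at about 23.5 s of robot time. The mount is pressed against the stop at about half travel, still gripped and pushed with 11–13 N.

- **Dog:** I pressed it down first with shut fingers until it bottomed (TCP at 14.5 mm). The wrist depth image afterwards showed it 0.5 mm above the bed.
- **Mount:** I gripped it by its flat sides (39 mm opening) and laid it on the bed in line with the jig, which is turned about 43.75° left. An image check showed it about 1 mm off-centre, so I corrected that. I judged the result to be within about 0.5 mm of the stop's centre.
- **Push:** The stop was met where expected, and I pushed it back about 15 mm. In the last second the arm held steady at jig x = 37.76 mm, with a downward load of about 5 N.
- **Disagreements:**
  - The arm's travel gives about 15.2 mm of stop movement. The pointer tip reads up to about 1 mm past the middle line after a rough allowance for parallax, which is about 16 mm.
  - The measured push includes about 1–2 N of friction from the mount on the bed.
  - An early slide stalled on friction because I was pressing down too hard; lifting 0.5 mm freed it.
- **Other things:** The top view showed no change in the region with the barrel, screwdriver, slide box and upper dropper bottle. By eye, the wash bottle, dish and second dropper bottle also stood where they were.

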